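# Pack the nested cups and hold the case lid at its balance point

### The job

Pack the steel cups away in the open wooden case: set the middle cup inside the large one that stands in the case and the small cup inside the middle one, each standing flat on the bottom of the next, while the lid still leans back on its stop. Then swing the lid forward until it stands straight up, balanced over its hinge, never letting it fall towards shut, and finish with its tab still gripped between the fingers, holding the lid still there so that I can screw on the lid stay. Leave the tin, the bottle and the wooden sanding block where they are.

Things in the scene. Friction and masses are not known exactly. Their poses are not given: they have to be found in the camera images.
- case: open wooden case, 140 (its x) x 180 (its y) x 90 mm high, walls and floor 5 mm thick, fixed to the bench; origin under its centre, on the bench; the lid hinges along y over its far (+x) wall, the robot faces its -x wall
- case_floor (a point): middle of the inside floor of the case, 5 mm above the bench
- hinge (a point): middle of the lid's hinge axis, 68 mm to +x of the case's centre and 95 mm above the bench; its axes are those of the case, the hinge axis is its y
- lid_tab (a point): middle of the free edge of the lid's tab, 168 mm from the hinge axis and in one plane with it. The lid is a wooden plate 8 mm thick, 180 mm wide along the hinge, reaching 136 mm from the hinge axis; the tab, 60 mm wide along the hinge and 12 mm thick, stands out from the middle of its free edge by a further 32 mm. The point's own x points from its edge to the hinge, y along the hinge, z is square to the plate
- lid (a joint): angle of the lid about its hinge: 0 shut (level over the case), 1.571 straight up, where its centre of mass stands over the hinge and it balances, 2.1 leaning back on its stop, where it rests at the start. Nearly free hinge (friction 0.004 N m); the lid weighs 0.3 kg and falls to either side from the balance point
- cup_large: largest of three round steel cups with thick bottoms, standing loose in the case; outside diameter 80 mm at the rim and over the top 18 mm, narrowing to 64 mm at the foot, 48 mm high, wall 3 mm, bottom 18 mm thick (a cup nested in it stands 18 mm above its underside); about 0.35 kg; origin at the centre of its underside, z up
- cup_middle: middle steel cup, loose on the bench; diameter 60 mm at the rim and over the top 18 mm, 44 mm at the foot, 46 mm high, wall 3 mm, bottom 18 mm thick; about 0.2 kg; nested, its rim stands 16 mm above the large cup's rim; origin at the centre of its underside, z up
- cup_small: small steel cup, loose on the bench; diameter 41 mm at the rim and over the top 18 mm, 31 mm at the foot, 44 mm high, wall 3 mm, bottom 18 mm thick; about 0.1 kg; nested, its rim stands 16 mm above the middle cup's rim; origin at the centre of its underside, z up
- rouge_tin: bystander: flat round polishing-compound tin with a dark lid, 58 mm across, 23 mm high; origin at the centre of its underside
- oil_bottle: bystander: small orange bottle with a yellow cap, 43 mm across, 124 mm high; origin at the centre of its underside
- sanding_block: bystander: small wooden sanding block, 60 x 29 x 18 mm; origin at the centre of its underside
Mind the look-alikes: they are no part of the job. What is shaped like the cup_small but red is not meant.

How it is judged:
On the way:
1. the cups are nested in size order in the case while the lid still leans back (z of cup_middle in the frame of cup_large between 0.012 and 0.023 m and horizontal distance between cup_middle and cup_large below 0.012 m and angle between each of cup_middle, cup_small's own z axis and vertical below 0.12 rad and z of cup_small in the frame of cup_middle between 0.012 and 0.023 m and horizontal distance between cup_small and cup_middle below 0.012 m and angle between cup_large's own z axis and vertical below 0.1 rad and z of cup_large in the frame of case between 0 and 0.012 m and horizontal distance between cup_large and case_floor below 0.055 m and linear speed of each of cup_middle, cup_small below 0.03 m/s and value of joint lid above 1.9 rad), for 0.2 s.
At the end, for the whole second after the job is handed in: The cups stand nested flat in size order in the case (heights within 6 mm, centres within 12 mm, tilt under 0.12 rad), at rest, and the lid is held still within 0.1 rad of straight up, gripped by the fingers with more than 1 N, no cup touching it (z of cup_middle in the frame of cup_large between 0.012 and 0.023 m and horizontal distance between cup_middle and cup_large below 0.012 m and angle between each of cup_middle, cup_small's own z axis and vertical below 0.12 rad and z of cup_small in the frame of cup_middle between 0.012 and 0.023 m and horizontal distance between cup_small and cup_middle below 0.012 m and angle between cup_large's own z axis and vertical below 0.1 rad and z of cup_large in the frame of case between 0 and 0.012 m and horizontal distance between cup_large and case_floor below 0.055 m and linear speed of each of cup_middle, cup_small below 0.03 m/s and value of joint lid between 1.47 and 1.67 rad and velocity of joint lid between -0.1 and 0.1 rad/s and contact force between the fingers and lid above 1 N and contact force between lid and cup_small below 0.1 N); the arm keeps its last pose, push and grip.
It fails at once if the lid falls past the balance point towards shut (below 1.25 rad) (value of joint lid below 1.25 rad).
It fails at once if the rouge tin is moved more than 25 mm or knocked over (distance of rouge_tin from where it was at the start of the episode above 0.025 m or angle between rouge_tin's own z axis and vertical above 0.5 rad).
It fails at once if the oil bottle is moved more than 25 mm or knocked over (distance of oil_bottle from where it was at the start of the episode above 0.025 m or angle between oil_bottle's own z axis and vertical above 0.5 rad).
It fails at once if the sanding block is moved more than 25 mm or knocked over (distance of sanding_block from where it was at the start of the episode above 0.025 m or angle between sanding_block's own z axis and vertical above 0.5 rad).
It also fails if it takes over 72 s, if anything falls off the work surface, if the arm or the gripper's body presses on something with over 40 N, if the wrist force passes 120 N, or if a joint passes its speed limit or range.

### The arm

A 7-joint arm with a two-finger parallel gripper is mounted at the origin on a cart in front of the work surface, level with it; the furniture and walls round the work are solid. World frame = base frame: x ahead of the robot, y to its left, z up, the work surface at z = 0. Lengths are in m, angles in rad, forces in N, time in s.
With the tool pointing down it reaches from about 0.425 to 0.95 m from the base axis. Payload 4.7 kg.
Tool frame: the origin (TCP) lies where the fingers leave the gripper's body, on its centre line; the fingertips stand 73 mm ahead of it and the grasp point (between the pads) lies 54 mm ahead of it (bot.tcp_to_tips is the z of the fingertips in the tool frame, in m); z points along the fingers, y is the line along which they close (so a half turn about z gives the same grasp; the last joint's range is limited). The gripper opens to 85 mm and grips with 20 to 120 N. Pads are 22 mm wide; open, the fingers measure 114 mm over their backs; the gripper's body (76 mm by 85 mm) begins 54 mm behind the grasp point. The pads swing forward as they close: fully open they stand 13 mm farther back than shut.
Start: joints at [-1.348, 0.469, -0.049, 1.532, 0.024, 1.141, -0.082], TCP at [0.168, 0.654, 0.304] pointing down, gripper open.
Joint ranges: [-2.59, 2.59], [-0.33, 1.99], [-1.39, 1.29], [0.1, 2.45], [-1.04, 4.18], [0.21, 1.99], [-2.66, 2.66]. Speed limits (rad/s): [2.57, 2.57, 3.14, 3.14, 3.14, 3.14, 3.14].

### API

Orientations are given as a unit quaternion [w, x, y, z].
In Python, from plant import bot, capture, ticket gives the robot as it stands.
- The arm moves only by the shell command python3 -m handwheel 'ROWS' [OPENING] [FORCE]. ROWS is JSON, a list of rows, each a list of 2 entries, a list of its own where there are three numbers: the shift along the tool's x, y, z in cm, then the turn, a rotation vector about the tool's x, y, z in rad. In form: [[[x, y, z], [ax, ay, az]], ...]. A call has 1 to 10 rows; each row is the pose to reach, as a shift and turn from the pose commanded when the call began, along the tool's axes at that moment; what a row does not reach only later rows make up. A row lasts 1/12 s, in which the tool goes at most 41.7 mm and 7.16 degrees, less where a joint would pass 70% of its speed; a pose out of reach is approached as far as the arm can. A call with a gripper value outside its range is refused whole. OPENING is the closure, from 0 (fully open) to 1 (shut), set as the call begins (- or left out, the last holds). The fingers move at their own pace and stop on an object; FORCE is the grip in N (left out, the last holds). Time passes only in rows, so rows that repeat a pose let the fingers close. It gives the time, the measured TCP pose, the force, the opening and the grip force at its end, in the units of the state.
- bot.observe(): the state, without advancing time (a new reading comes with each control period).
- capture(name): name is "side" or "top" or "wrist"; returns a dict with "image" (384x512x3 uint8, red, green, blue), "depth" (384x512 float32, m along the optical axis (not along the pixel's ray), 0 where there is no reading), "vertical_fov" (degrees; the focal length in pixels is half the picture's height over the tangent of half this angle, whatever the lens; pixels are square), "cx", "cy" (the principal point, pixels), "origin" and "attitude" of the camera in the world; the wrist camera has in their place "T_tool_cam" (4x4, takes a point from camera to tool coordinates, whose origin is the TCP and whose axes are the flange's). Camera axes: x right, y down, z forward; pixel columns grow to the right and rows downward; lengths in m; the calibration is good to about 2 mm. A picture is of the moment at which its call begins: read the wrist's pose just before it.
- ticket.finish_job(): hands the job in; it is judged then, once.
The state is a dict: "clock": time; "qpos": joint angles; "qd": joint speeds; "tau": joint torques, N m; "ee_pos": TCP position; "ee_rot": TCP orientation; "contact_force": force on the tool from outside, world axes, zero at the start; "moment": the same for the moment, N m; "finger_gap": finger opening in m; "grasp_force": force on a finger pad.
Only numpy, scipy, OpenCV 4.12 (cv2) and the standard library are available. Lean on these libraries where they do the work, as an engineer would, in place of code of your own. Each camera call takes 0.05 s, during which the arm holds its last target. There are 200 camera calls.

## Working session

There is one attempt and no reset: what is moved stays moved. The work goes in short steps, Python scripts to look and compute and a shell command to move; the robot and the scene stay as the last step left them, time stands still between calls to the robot, and variables do not carry over. Pictures are saved under pics/ and viewed, at most 10 in all, crops included, and the job is handed in when it is done.

```bash
ls; mkdir -p pics
python3 - <<'E'
from plant import bot,capture
import cv2,numpy as np
s=bot.observe();print(s)
for n in("top","side"):
    c=capture(n);cv2.imwrite(f"pics/{n}0.png",c["image"][:,:,::-1]);np.savez(f"{n}0.npz",**c)
    print(n,c["vertical_fov"],c["cx"],c["cy"],c["origin"],c["attitude"])
E
```

```text
pics
{'clock': 0.0, 'qpos': array([-1.34788766,  0.46946372, -0.04860997,  1.53369283,  0.02408842,
        1.14098752, -0.08228508]), 'qd': array([ 3.63806810e-04,  2.65318605e-05,  4.55776732e-04, -1.34962792e-03,
       -1.13180935e-04, -4.25748917e-04,  1.98882168e-03]), 'tau': array([-4.02522237e-04, -5.10312295e+01, -4.70707635e-02, -2.37716299e+01,
        1.06470959e-02,  7.40196527e-03,  4.71519655e-06]), 'ee_pos': array([0.16804455, 0.65329406, 0.30284676]), 'ee_rot': array([-9.63826861e-05,  1.25544570e-01,  9.92087493e-01, -9.78401415e-04]), 'contact_force': array([ 0.47130524, -0.45386266, -0.37677383]), 'moment': array([-0.00677305, -0.01225121, -0.03445412]), 'grasp_force': 0.0, 'finger_gap': 0.08545997046716251}
top 53.316504245579864 255.7015076914337 191.0917184340113 [ 0.45637495 -0.1115876   1.02778348] [ 0.02986104 -0.69687606  0.71514734 -0.0451261 ]
side 55.56090443904888 255.94025442058714 191.9269278051139 [0.26655857 0.58335817 0.47364315] [ 0.09145019 -0.16834127  0.83092664 -0.52235907]
```

View pics/top0.png

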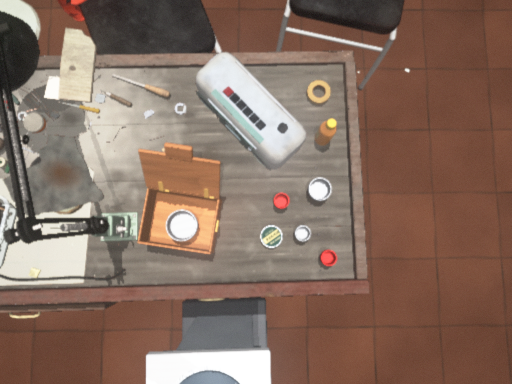

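View pics/side0.png

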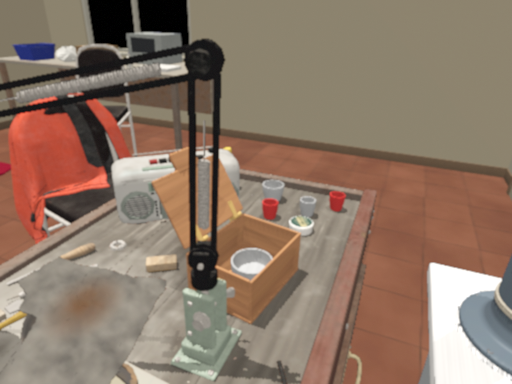

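```bash
cat > h.py <<'E'
import numpy as np,cv2
from scipy.spatial.transform import Rotation as R
from scipy.optimize import least_squares
def rot(q): return R.from_quat(np.r_[q[1:],q[0]]).as_matrix()
def cloud(c,T=None):
    f=192/np.tan(np.radians(float(c["vertical_fov"]))/2);z=c["depth"]
    v,u=np.mgrid[:384,:512]
    p=np.stack([(u-c["cx"])/f*z,(v-c["cy"])/f*z,z],-1)
    if T is None: M,o=rot(c["attitude"]),c["origin"]
    else: M,o=T[:3,:3],T[:3,3]
    w=p@M.T+o; w[z==0]=np.nan
    return w
def wristT(s,c):
    B=np.eye(4);B[:3,:3]=rot(s["ee_rot"]);B[:3,3]=s["ee_pos"];return B@c["T_tool_cam"]
def circ(P):
    r=least_squares(lambda a:np.hypot(P[:,0]-a[0],P[:,1]-a[1])-a[2],[*np.median(P[:,:2],0),.03],loss='soft_l1',f_scale=.001)
    return r.x
E
python3 - <<'E'
from h import *
c=dict(np.load("top0.npz"));W=cloud(c);S=cloud(dict(np.load("side0.npz")))
for n,(u,v,hw,z0,z1) in dict(large=(182,226,20,.045,.062),mid=(319,189,16,.040,.055),small=(302,233,11,.038,.055),redA=(281,201,11,.038,.055),redB=(328,258,11,.038,.055),tin=(271,237,14,.015,.035)).items():
    P=W[v-hw:v+hw,u-hw:u+hw].reshape(-1,3);Q=P[(P[:,2]>z0)&(P[:,2]<z1)]
    print(n,len(Q),circ(Q).round(4),np.nanmax(P[:,2]).round(3),np.median(Q[:,2]).round(3))
for n,p in dict(case_corners=[(146,190),(217,200),(140,243),(212,252)],tab=[(166,145),(178,143),(192,148),(178,155)],lid=[(141,150),(219,160),(145,186),(218,196)],lamp=[(5,100),(20,190),(30,235),(100,226),(120,226),(20,45)],floor=[(155,210),(200,240)],bot=[(331,124)],radio=[(250,110)]).items():
    print(n,[W[v,u].round(3).tolist() for u,v in p])
print("sand",S[263,160],"lampS",S[60,205],S[250,205],S[20,80] if 0 else "")
tall=W[...,2]>.12
k=tall&(W[...,1]>.2); print("lamp y",np.nanmin(W[k],0),np.nanmax(W[k],0))
im=c["image"][170:280,240:350][:,:,::-1]
cv2.imwrite("pics/crop0.png",cv2.resize(im,None,fx=5,fy=5,interpolation=cv2.INTER_CUBIC))
E
```

```text
large 140 [0.4775 0.0573 0.0382] 0.09 0.052
mid 87 [ 0.5624 -0.2997  0.0282] 0.049 0.045
small 58 [ 0.4493 -0.2505  0.0188] 0.047 0.043
redA 58 [ 0.5347 -0.1989  0.0186] 0.048 0.043
redB 66 [ 0.3853 -0.3149  0.0188] 0.049 0.043
tin 386 [ 0.4431 -0.1704  0.0205] 0.027 0.022
case_corners [[0.576, 0.159, 0.001], [0.536, -0.037, 0.089], [0.437, 0.15, 0.09], [0.408, -0.018, 0.037]]
tab [[0.641, 0.055, 0.24], [0.703, 0.074, -0.002], [0.636, 0.002, 0.232], [0.624, 0.033, 0.221]]
lid [[0.638, 0.115, 0.211], [0.654, -0.038, -0.003], [0.587, 0.163, -0.002], [0.545, -0.042, 0.107]]
lamp [[0.695, 0.304, 0.376], [0.532, 0.246, 0.42], [0.461, 0.216, 0.443], [0.478, 0.211, 0.183], [0.479, 0.198, 0.092], [0.846, 0.341, 0.279]]
floor [[0.521, 0.134, 0.005], [0.438, 0.016, 0.001]]
bot [[0.712, -0.32, 0.123]]
radio [[0.739, -0.123, 0.16]]
sand [0.65895459 0.09933021 0.02024931] lampS [0.45201465 0.25467046 0.43275974] [0.47273747 0.23580079 0.19225767] 
lamp y [0.44707859 0.20540458 0.12000335] [0.9366984  0.40821899 0.44972664]
```

View pics/crop0.png

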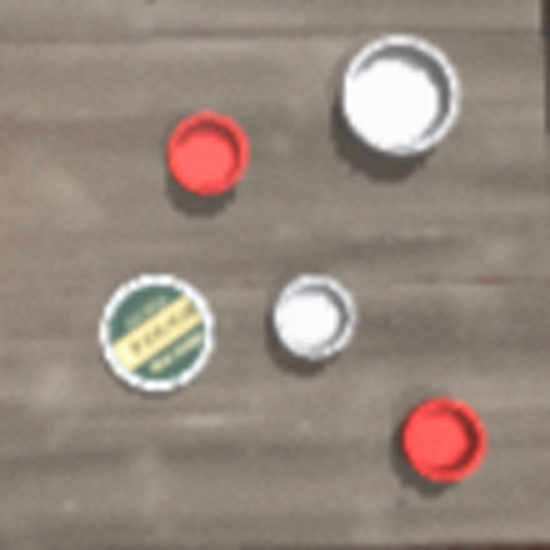

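```bash
cat >> h.py <<'E'
def goto(s,pts,yawpts=None):
    "tool-frame shifts (cm) from current measured pose"
    M=rot(s["ee_rot"]);return ((np.array(pts)-s["ee_pos"])@M*100).round(2)
E
python3 - <<'E'
from h import *
from plant import bot
print(bot.tcp_to_tips)
W=cloud(dict(np.load("top0.npz")));S=cloud(dict(np.load("side0.npz")))
for nm,X in(("top",W),("side",S)):
    P=X.reshape(-1,3);k=(P[:,0]>.38)&(P[:,0]<.62)&(P[:,1]>-.1)&(P[:,1]<.185)
    Q=P[k&(P[:,2]>.084)&(P[:,2]<.0955)]
    (c,wh,a)=cv2.minAreaRect((Q[:,:2]*1000).astype(np.float32));print(nm,len(Q),c,wh,a)
    L=P[(P[:,2]>.12)&(P[:,2]<.25)&(P[:,0]>.5)&(P[:,0]<.7)&(P[:,1]>-.08)&(P[:,1]<.14)]
    m=L.mean(0);n=np.linalg.svd(L-m)[2][2];n*=np.sign(n[2]);print("lid",len(L),m,n,"yaw",np.arctan2(n[1],n[0]),"tilt",np.arccos(abs(n[2])))
    T=L[L[:,2]>.222];print("tab",len(T),T.min(0),T.max(0),np.median(T,0))
s=bot.observe()
print(goto(s,[(.168,.653,.6),(.33,.40,.6),(.42,.1,.6),(.5624,-.2997,.6),(.5624,-.2997,.25)]))
E
```

```text
0.0726
top 506 (491.8782958984375, 73.5454330444336) (211.8764190673828, 138.81167602539062) 79.84319305419922
lid 2801 [0.60098247 0.0370952  0.17951546] [-0.84822602  0.15217322  0.50730259] yaw 2.964079261994532 tilt 1.0387445135571165
tab 308 [0.62026795 0.00195147 0.2220304 ] [0.64700535 0.06095356 0.24325009] [0.63185322 0.03131869 0.23679094]
side 915 (493.4637451171875, 58.09946823120117) (182.45034790039062, 147.38702392578125) 79.75764465332031
lid 2843 [0.60287787 0.06140293 0.17662868] [-0.85117967  0.15889042  0.50024694] yaw 2.957045828498228 tilt 1.046912387306098
tab 275 [0.61813475 0.00683675 0.22217399] [0.64660968 0.06360097 0.24375029] [0.6325113  0.04685074 0.23430758]
[[ -0.    -0.09 -29.7 ]
 [-22.   -20.55 -29.67]
 [-38.19 -47.37 -29.62]
 [-61.93 -82.53 -29.56]
 [-61.93 -82.47   5.44]]
```

```bash
python3 -m handwheel '[[[0,0,-4],[0,0,0]],[[0,0,-8],[0,0,0]],[[0,0,-12],[0,0,0]],[[0,0,-16],[0,0,0]],[[-3,-3,-20],[0,0,0]],[[-6,-6,-23],[0,0,0]],[[-9,-8,-26],[0,0,0]],[[-12,-11,-28],[0,0,0]],[[-14,-13,-30],[0,0,0]],[[-17,-16,-30],[0,0,0]]]' 0 40
```

```text
clock: 0.93
ee_pos: [0.2794, 0.4783, 0.6001]
ee_rot: [0.0, 0.125, 0.992, 0.002]
contact_force: [-0.5, -0.4, 0.6]
finger_gap: 0.0856
grasp_force: 0.0
```

```bash
python3 -m handwheel '[[[-3,-3,0],[0,0,-0.073]],[[-5,-6,0],[0,0,-0.073]],[[-7,-9,0],[0,0,-0.073]],[[-9,-12,0],[0,0,-0.073]],[[-11,-15,0],[0,0,-0.073]],[[-13,-18,0],[0,0,-0.073]],[[-15,-21.5,0],[0,0,-0.073]],[[-17,-25,0],[0,0,-0.073]],[[-19,-28,0],[0,0,-0.073]],[[-21,-31,0],[0,0,-0.073]]]'
python3 - <<'E'
from h import *
from plant import bot
s=bot.observe();print(s["ee_pos"],s["qpos"].round(2),goto(s,[(.5624,-.2997,.6),(.5624,-.2997,.25)]),rot(s["ee_rot"]).round(3))
E
```

```text
clock: 1.77
ee_pos: [0.4054, 0.1242, 0.5975]
ee_rot: [-0.0, 0.089, 0.996, 0.0]
contact_force: [0.2, 1.2, 0.5]
finger_gap: 0.0853
grasp_force: 0.0
[0.40535147 0.12420787 0.59745897] [-0.79 -0.1   0.35  1.58  0.04  1.66  0.95] [[-23.01 -38.91  -0.28]
 [-23.01 -38.93  34.72]] [[-0.984  0.178 -0.   ]
 [ 0.178  0.984  0.   ]
 [ 0.     0.    -1.   ]]
```

```bash
python3 -m handwheel '[[[-2,-3.4,0],[0,0,0]],[[-4,-6.8,0],[0,0,0]],[[-6,-10,0],[0,0,0]],[[-8,-13,1],[0,0,0]],[[-10,-16,3],[0,0,0]],[[-12,-19,5],[0,0,0]],[[-14,-22,7],[0,0,0]],[[-15.5,-25,9],[0,0,0]],[[-17,-28,11],[0,0,0]],[[-18.5,-31,13],[0,0,0]]]'
python3 -m handwheel '[[[-2,-2,3],[0,0,0]],[[-3.5,-4,6],[0,0,0]],[[-5,-6,9],[0,0,0]],[[-5,-8,12],[0,0,0]],[[-5,-8,16],[0,0,0]],[[-5,-8,19],[0,0,0]],[[-5,-8,19],[0,0,0]],[[-5,-8,19],[0,0,0]]]'
python3 - <<'E'
from h import *
from plant import bot,capture
s=bot.observe();c=capture("wrist");cv2.imwrite("pics/w1.png",c["image"][:,:,::-1]);np.savez("w1.npz",**c)
W=cloud(c,wristT(s,c))
for n,p,r,z0,z1 in(("mid",(.5624,-.2997),.045,.036,.055),("small",(.4493,-.2505),.035,.036,.055)):
    d=np.hypot(W[...,0]-p[0],W[...,1]-p[1]);k=(d<r)&(W[...,2]>z0)&(W[...,2]<z1)
    if k.sum()>20: print(n,k.sum(),circ(W[k]).round(4),np.median(W[k][:,2]))
print(s["ee_pos"],goto(s,[(.5624,-.2997,.25)]))
E
```

```text
clock: 2.6
ee_pos: [0.5324, -0.2128, 0.4663]
ee_rot: [-0.0, 0.089, 0.996, 0.0]
contact_force: [0.7, 0.2, 1.0]
finger_gap: 0.0853
grasp_force: 0.0
clock: 3.27
ee_pos: [0.5669, -0.2984, 0.2763]
ee_rot: [-0.002, 0.089, 0.996, 0.0]
contact_force: [1.0, -0.5, 1.1]
finger_gap: 0.0855
grasp_force: 0.0
mid 691 [ 0.5622 -0.3006  0.028 ] 0.045025936234995456
small 574 [ 0.4501 -0.2521  0.0186] 0.043143285293945455
[ 0.56692597 -0.29842198  0.27627129] [[ 0.41 -0.21  2.63]]
```

View pics/w1.png

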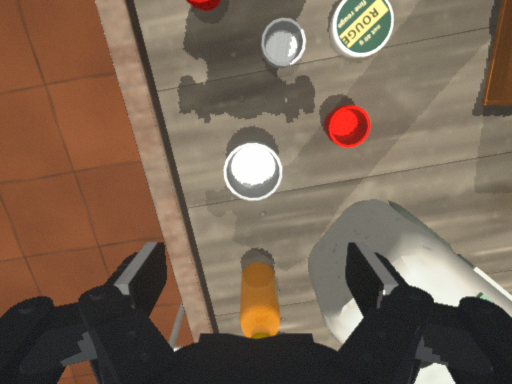

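Run:
```python
from h import *
c=dict(np.load("w1.npz"));W=cloud(c,c["T_tool_cam"])
for a,b in((0,200),(300,512)):
    P=W[230:384,a:b].reshape(-1,3);P=P[(P[:,2]<.12)]
    print(P[np.argsort(-P[:,2])[:200:40]].round(4))
```

```text
[[ 0.0009 -0.0429  0.0609]
 [ 0.007  -0.0425  0.0582]
 [-0.0041 -0.0426  0.0567]
 [ 0.0103 -0.0455  0.0555]
 [ 0.0052 -0.0425  0.0547]]
[[-0.1217  0.125   0.1132]
 [-0.1143  0.1282  0.1116]
 [-0.0039  0.0432  0.0591]
 [-0.006   0.0429  0.0574]
 [-0.0047  0.0428  0.056 ]]
```

```bash
python3 -m handwheel '[[[0.2,-0.1,4],[0,0,0]],[[0.4,-0.3,8],[0,0,0]],[[0.4,-0.3,11],[0,0,0]],[[0.4,-0.3,13],[0,0,0]],[[0.4,-0.3,14],[0,0,0]],[[0.4,-0.3,14],[0,0,0]],[[0.4,-0.3,14],[0,0,0]]]'
python3 - <<'E'
from h import *
from plant import bot
s=bot.observe();print(s["ee_pos"],goto(s,[(.5622,-.3006,.1025)]))
E
```

```text
clock: 3.9
ee_pos: [0.5642, -0.3019, 0.1397]
ee_rot: [0.002, 0.089, 0.996, -0.001]
contact_force: [-0.2, -0.3, -0.1]
finger_gap: 0.0854
grasp_force: 0.0
[ 0.56420576 -0.30190756  0.13972852] [[0.23 0.1  3.72]]
```

```bash
python3 -m handwheel '[[[0.2,0.1,2],[0,0,0]],[[0.2,0.1,3.2],[0,0,0]],[[0.2,0.1,3.7],[0,0,0]],[[0.2,0.1,3.7],[0,0,0]]]' 
python3 -m handwheel '[[[0,0,0],[0,0,0]],[[0,0,0],[0,0,0]],[[0,0,0],[0,0,0]],[[0,0,0],[0,0,0]],[[0,0,0],[0,0,0]],[[0,0,0],[0,0,0]],[[0,0,0],[0,0,0]],[[0,0,0],[0,0,0]]]' 0.9 40
```

```text
clock: 4.23
ee_pos: [0.5611, -0.2997, 0.1004]
ee_rot: [-0.0, 0.089, 0.996, 0.0]
contact_force: [0.7, -0.9, -0.4]
finger_gap: 0.0855
grasp_force: 0.0
clock: 4.9
ee_pos: [0.5616, -0.3005, 0.1022]
ee_rot: [0.001, 0.089, 0.996, -0.0]
contact_force: [-1.3, 1.0, 5.7]
finger_gap: 0.0585
grasp_force: 42.5
```

```bash
python3 -m handwheel '[[[0,0,-2],[0,0,0]],[[0,0,-5],[0,0,0]],[[0,0,-8.5],[0,0,0]],[[0,0,-12],[0,0,0]],[[0.8,1.7,-15],[0,0,0]],[[2,4.6,-16],[0,0,0]],[[3.3,7.6,-16],[0,0,0]],[[4.6,10.6,-16],[0,0,0]],[[5.9,13.6,-16],[0,0,0]],[[7.2,16.6,-16],[0,0,0]]]'
python3 -m handwheel '[[[1.3,3,0],[0,0,0]],[[2.6,6,0],[0,0,0]],[[3.9,9,0],[0,0,0]],[[5.2,12,0],[0,0,0]],[[6.5,15,0],[0,0,0]],[[7.2,16.6,0],[0,0,0]],[[7.5,17.1,0],[0,0,0]],[[7.5,17.1,0],[0,0,0]],[[7.5,17.1,0],[0,0,0]]]'
python3 - <<'E'
from h import *
from plant import bot,capture
s=bot.observe();c=capture("wrist");cv2.imwrite("pics/w2.png",c["image"][:,:,::-1]);np.savez("w2.npz",**c)
W=cloud(c,wristT(s,c))
d=np.hypot(W[...,0]-.4775,W[...,1]-.0573);k=(d<.05)&(W[...,2]>.044)&(W[...,2]<.062)
print(k.sum(),circ(W[k]).round(4),np.median(W[k][:,2]))
print(s["ee_pos"],goto(s,[(.4775,.0573,.1245)]),s["grasp_force"],s["finger_gap"])
E
```

```text
clock: 5.73
ee_pos: [0.5189, -0.1224, 0.2609]
ee_rot: [0.0, 0.09, 0.996, 0.0]
contact_force: [0.9, -0.1, -1.0]
finger_gap: 0.0587
grasp_force: 43.8
clock: 6.48
ee_pos: [0.4764, 0.0568, 0.2608]
ee_rot: [0.0, 0.09, 0.996, -0.0]
contact_force: [0.3, -0.7, -1.1]
finger_gap: 0.0587
grasp_force: 43.8
684 [0.4772 0.0576 0.0378] 0.05212454059943539
[0.47644007 0.05680744 0.26083331] [[-0.09  0.07 13.63]] 43.75854279845953 0.058733491102246585
```

View pics/w2.png

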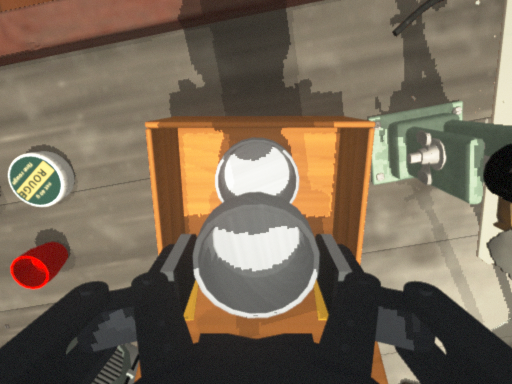

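```bash
python3 -m handwheel '[[[0,0,2],[0,0,0]],[[0,0,5],[0,0,0]],[[0,0,8],[0,0,0]],[[0,0,10.5],[0,0,0]],[[0,0,11.7],[0,0,0]],[[0,0,12.3],[0,0,0]],[[0,0,12.7],[0,0,0]],[[0,0,13],[0,0,0]],[[0,0,13],[0,0,0]],[[0,0,13],[0,0,0]]]'
python3 -m handwheel '[[[0,0,0.2],[0,0,0]],[[0,0,0.4],[0,0,0]],[[0,0,0.5],[0,0,0]],[[0,0,0.6],[0,0,0]],[[0,0,0.6],[0,0,0]]]'
python3 - <<'E'
from plant import bot
print([bot.observe()[k] for k in("ee_pos","contact_force","grasp_force")])
E
```

```text
clock: 7.37
ee_pos: [0.4769, 0.0577, 0.1313]
ee_rot: [0.001, 0.09, 0.996, 0.0]
contact_force: [-0.9, -0.2, -0.5]
finger_gap: 0.0587
grasp_force: 43.8
clock: 7.78
ee_pos: [0.4764, 0.058, 0.1252]
ee_rot: [-0.0, 0.089, 0.996, 0.001]
contact_force: [-2.0, 0.0, 5.3]
finger_gap: 0.0585
grasp_force: 44.4
[array([0.47636747, 0.05804119, 0.12515869]), array([-1.95336579,  0.0286181 ,  5.34597051]), 44.386935755610466]
```

```bash
python3 -m handwheel '[[[0,0,0],[0,0,0]],[[0,0,0],[0,0,0]],[[0,0,0],[0,0,0]],[[0,0,0],[0,0,0]],[[0,0,0],[0,0,0]],[[0,0,-1],[0,0,0]],[[0,0,-3],[0,0,0]],[[0,0,-7],[0,0,0]],[[0,0,-11],[0,0,0]],[[0,0,-14],[0,0,0]]]' 0
python3 -m handwheel '[[[-0.3,-3,0],[0,0,0]],[[-0.6,-7,0],[0,0,0]],[[-0.9,-11,0],[0,0,0]],[[-1.2,-15,0],[0,0,0]],[[-1.5,-19,0],[0,0,0]],[[-1.8,-23,0],[0,0,0]],[[-2.4,-27,0],[0,0,0]],[[-2.8,-30,0],[0,0,0]],[[-2.8,-31,0],[0,0,0]],[[-2.8,-31,0],[0,0,0]]]'
python3 - <<'E'
from h import *
from plant import bot,capture
s=bot.observe();c=capture("wrist");W=cloud(c,wristT(s,c));np.savez("w3.npz",**c)
d=np.hypot(W[...,0]-.4501,W[...,1]+.2521);k=(d<.035)&(W[...,2]>.036)&(W[...,2]<.055)
print("small",k.sum(),circ(W[k]).round(4),np.median(W[k][:,2]))
t=dict(capture("top"));W=cloud(t)
for r0,z0,z1 in((.036,.062,.08),(.05,.047,.058)):
    d=np.hypot(W[...,0]-.4775,W[...,1]-.0573);k=(d<r0)&(W[...,2]>z0)&(W[...,2]<z1);print(k.sum(),circ(W[k]).round(4),np.median(W[k][:,2]))
print(s["ee_pos"],goto(s,[(.4501,-.2521,.104)]),s["finger_gap"])
E
```

```text
clock: 8.62
ee_pos: [0.4768, 0.0571, 0.2677]
ee_rot: [0.001, 0.09, 0.996, 0.0]
contact_force: [0.9, 0.5, 0.0]
finger_gap: 0.0854
grasp_force: 0.0
clock: 9.45
ee_pos: [0.4475, -0.2553, 0.2653]
ee_rot: [0.0, 0.092, 0.996, -0.001]
contact_force: [-1.1, 0.5, 0.2]
finger_gap: 0.0851
grasp_force: 0.0
small 452 [ 0.4488 -0.2515  0.0187] 0.04304756017714825
105 [0.4771 0.0581 0.0283] 0.06837242390435694
177 [0.4774 0.0567 0.0374] 0.051967862761232775
[ 0.44747755 -0.25532096  0.26530229] [[-0.19  0.39 16.13]] 0.08510116897128736
```

```bash
python3 -m handwheel '[[[0,0.2,3],[0,0,0]],[[-0.1,0.4,7],[0,0,0]],[[-0.1,0.4,11],[0,0,0]],[[-0.1,0.4,13],[0,0,0]],[[-0.1,0.4,14],[0,0,0]],[[-0.1,0.4,14],[0,0,0]],[[-0.1,0.4,14],[0,0,0]]]'
python3 - <<'E'
from h import *
from plant import bot
s=bot.observe();print(s["ee_pos"],goto(s,[(.4493,-.2515,.104)]))
E
```

```text
clock: 10.13
ee_pos: [0.4512, -0.2476, 0.1251]
ee_rot: [0.0, 0.088, 0.996, 0.0]
contact_force: [0.1, 0.1, -0.0]
finger_gap: 0.0855
grasp_force: 0.0
[ 0.45118765 -0.24758313  0.12513382] [[ 0.12 -0.42  2.11]]
```

```bash
python3 -m handwheel '[[[0.1,-0.2,1.2],[0,0,0]],[[0.1,-0.2,2.1],[0,0,0]],[[0.1,-0.2,2.1],[0,0,0]],[[0.1,-0.2,2.1],[0,0,0]]]'
python3 -m handwheel '[[[0,0,0],[0,0,0]],[[0,0,0],[0,0,0]],[[0,0,0],[0,0,0]],[[0,0,0],[0,0,0]],[[0,0,0],[0,0,0]],[[0,0,0],[0,0,0]],[[0,0,0],[0,0,0]],[[0,0,0],[0,0,0]],[[0,0,0],[0,0,0]]]' 0.9 35
python3 - <<'E'
from h import *
from plant import bot
s=bot.observe();print(s["ee_pos"],goto(s,[(.4772,.0577,.26),(.4772,.0577,.26-.12)]))
E
```

```text
clock: 10.47
ee_pos: [0.449, -0.2501, 0.1035]
ee_rot: [-0.0, 0.089, 0.996, 0.0]
contact_force: [0.1, 0.1, -0.1]
finger_gap: 0.0855
grasp_force: 0.0
clock: 11.22
ee_pos: [0.4494, -0.2505, 0.1041]
ee_rot: [0.001, 0.089, 0.996, -0.0]
contact_force: [0.4, 0.6, 5.6]
finger_gap: 0.0394
grasp_force: 34.8
[ 0.44943518 -0.25045241  0.10410747] [[  2.73  30.82 -15.59]
 [  2.75  30.82  -3.59]]
```

```bash
python3 -m handwheel '[[[0,0,-2],[0,0,0]],[[0,0,-5],[0,0,0]],[[0,0,-8.5],[0,0,0]],[[0,0,-12],[0,0,0]],[[0.2,2,-15],[0,0,0]],[[0.5,5.6,-16],[0,0,0]],[[0.9,9.4,-16],[0,0,0]],[[1.2,13.2,-16],[0,0,0]],[[1.5,17,-16],[0,0,0]],[[1.8,20.5,-16],[0,0,0]]]'
python3 -m handwheel '[[[0.3,3.4,0],[0,0,0]],[[0.6,6.5,0],[0,0,0]],[[0.8,9,0],[0,0,0]],[[0.9,10.3,0],[0,0,0]],[[0.9,10.3,0],[0,0,0]],[[0.9,10.3,0],[0,0,0]],[[0.9,10.3,0],[0,0,0]]]'
python3 - <<'E'
from h import *
from plant import bot,capture
s=bot.observe();c=capture("wrist");W=cloud(c,wristT(s,c))
for p,r,z0,z1 in(((.4772,.0577),.036,.062,.08),(tuple(s["ee_pos"][:2]),.03,.195,.215)):
    d=np.hypot(W[...,0]-p[0],W[...,1]-p[1]);k=(d<r)&(W[...,2]>z0)&(W[...,2]<z1)
    if k.sum()>20: print(k.sum(),circ(W[k]).round(4),np.median(W[k][:,2]))
print(s["ee_pos"],goto(s,[(.4772,.0577,.1455)]),s["finger_gap"])
E
```

```text
clock: 12.05
ee_pos: [0.4673, -0.0429, 0.2634]
ee_rot: [-0.0, 0.089, 0.996, 0.0]
contact_force: [0.9, 0.8, -0.3]
finger_gap: 0.039
grasp_force: 35.9
clock: 12.63
ee_pos: [0.477, 0.0557, 0.2635]
ee_rot: [-0.0, 0.091, 0.996, -0.0]
contact_force: [1.1, -0.3, -0.4]
finger_gap: 0.039
grasp_force: 35.9
625 [0.4769 0.0582 0.028 ] 0.06813768822482141
3446 [0.4763 0.0561 0.0193] 0.20258089528801904
[0.47703275 0.05571187 0.26347194] [[ 0.02  0.21 11.8 ]] 0.03901787983410619
```

```bash
python3 -m handwheel '[[[0,0.1,2],[0,0,0]],[[0,0.2,5],[0,0,0]],[[0,0.2,8],[0,0,0]],[[0,0.2,10],[0,0,0]],[[0,0.2,10.8],[0,0,0]],[[0,0.2,11.2],[0,0,0]],[[0,0.2,11.2],[0,0,0]],[[0,0.2,11.2],[0,0,0]]]'
python3 -m handwheel '[[[0,0,0.2],[0,0,0]],[[0,0,0.4],[0,0,0]],[[0,0,0.6],[0,0,0]],[[0,0,0.7],[0,0,0]],[[0,0,0.7],[0,0,0]]]'
python3 - <<'E'
from plant import bot
print([bot.observe()[k] for k in("ee_pos","contact_force","grasp_force")])
E
```

```text
clock: 13.35
ee_pos: [0.4785, 0.0591, 0.1526]
ee_rot: [0.001, 0.09, 0.996, 0.0]
contact_force: [-0.4, 0.4, -0.8]
finger_gap: 0.0394
grasp_force: 35.9
clock: 13.77
ee_pos: [0.4781, 0.0598, 0.1451]
ee_rot: [0.0, 0.089, 0.996, 0.0]
contact_force: [-0.2, 0.0, 3.9]
finger_gap: 0.0392
grasp_force: 36.3
[array([0.47813159, 0.05977606, 0.14514241]), array([-0.22518716,  0.00995814,  3.92053234]), 36.301299908082]
```

```bash
python3 -m handwheel '[[[0,0,0],[0,0,0]],[[0,0,0],[0,0,0]],[[0,0,0],[0,0,0]],[[0,0,0],[0,0,0]],[[0,0,0],[0,0,0]],[[0,0,0],[0,0,0]],[[0,0,-1],[0,0,0]],[[0,0,-4],[0,0,0]],[[0,0,-8],[0,0,0]],[[0,0,-12],[0,0,0]]]' 0
python3 -m handwheel '[[[0,0,-4],[0,0,0]],[[0,0,-8],[0,0,0]],[[0,0,-12],[0,0,0]],[[0,0,-15],[0,0,0]],[[0,0,-15],[0,0,0]],[[0,0,-15],[0,0,0]]]'
python3 - <<'E'
from h import *
from plant import bot,capture
s=bot.observe();c=capture("wrist");cv2.imwrite("pics/w4.png",c["image"][:,:,::-1]);W=cloud(c,wristT(s,c));np.savez("w4.npz",W=W)
for r0,z0,z1 in((.03,.078,.095),(.036,.062,.076),(.05,.047,.058)):
    d=np.hypot(W[...,0]-.4775,W[...,1]-.0575);k=(d<r0)&(W[...,2]>z0)&(W[...,2]<z1);print(k.sum(),circ(W[k]).round(4),np.median(W[k][:,2]))
print(s["ee_pos"],s["qpos"].round(2))
P=W.reshape(-1,3)
Q=P[(P[:,2]>.084)&(P[:,2]<.094)&(P[:,0]>.38)&(P[:,0]<.62)&(P[:,1]>-.1)&(P[:,1]<.185)]
print(cv2.minAreaRect((Q[:,:2]*1000).astype(np.float32)))
L=P[(P[:,2]>.11)&(P[:,2]<.26)&(P[:,0]>.5)&(P[:,0]<.7)&(P[:,1]>-.08)&(P[:,1]<.16)]
m=L.mean(0);n=np.linalg.svd(L-m,full_matrices=False)[2][2];print(len(L),m,n)
T=L[L[:,2]>.222];print(len(T),T.min(0),T.max(0),np.median(T,0)) if len(T) else 0
E
```

```text
clock: 14.6
ee_pos: [0.477, 0.059, 0.2659]
ee_rot: [-0.001, 0.09, 0.996, -0.001]
contact_force: [0.4, 0.8, 0.5]
finger_gap: 0.0856
grasp_force: 0.0
clock: 15.1
ee_pos: [0.4781, 0.0592, 0.4165]
ee_rot: [0.002, 0.089, 0.996, 0.002]
contact_force: [-0.6, 0.6, -0.2]
finger_gap: 0.0855
grasp_force: 0.0
221 [0.4779 0.0589 0.0187] 0.08412524340386524
435 [0.4766 0.0581 0.0275] 0.06810331527298658
617 [0.4775 0.0574 0.0371] 0.05234801336609313
[0.47806603 0.05916355 0.41654123] [-1.02  0.04  0.86  1.85 -0.04  1.26  1.24]
((494.2197265625, 72.82183837890625), (211.96292114257812, 141.53958129882812), 79.80462646484375)
15151 [0.59751269 0.03834678 0.17291795] [ 0.85196978 -0.1528735  -0.50077658]
803 [0.61819926 0.0037553  0.22201923] [0.63523109 0.06221364 0.2366048 ] [0.627528   0.03288358 0.22798545]
```

View pics/w4.png

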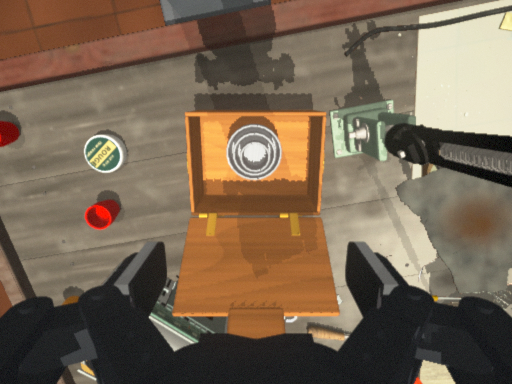

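```bash
python3 -m handwheel '[[[-1,0,0],[0,0,0.12]],[[-2,0,0],[0,0,0.24]],[[-3,0,0],[0,0,0.36]],[[-4,0,0],[0,0,0.48]],[[-5,0,0],[0,0,0.6]],[[-6,0,0],[0,0,0.72]],[[-7,0,0],[0,0,0.84]],[[-8,0,0],[0,0,0.96]],[[-9,0,0],[0,0,1.08]],[[-10,0,0],[0,0,1.2]]]'
python3 - <<'E'
from h import *
from plant import bot
s=bot.observe();print(s["qpos"].round(2),rot(s["ee_rot"]).round(3))
E
```

```text
clock: 15.98
ee_pos: [0.5757, 0.0417, 0.4126]
ee_rot: [-0.001, 0.639, 0.769, -0.002]
contact_force: [-0.2, -0.9, -0.4]
finger_gap: 0.0853
grasp_force: 0.0
[-0.94  0.35  1.06  1.66 -0.31  1.32  0.36] [[-0.184  0.983 -0.004]
 [ 0.983  0.184 -0.001]
 [-0.    -0.004 -1.   ]]
```

```bash
python3 -m handwheel '[[[0,0,0],[0,0,0.12]],[[0,0,0],[0,0,0.24]],[[0,0,0],[0,0,0.364]],[[0,0,0],[0,0,0.364]]]'
python3 -m handwheel '[[[0,1,0],[0.12,0,0]],[[0,2,0],[0.24,0,0]],[[0,3,0],[0.36,0,0]],[[0,4,0],[0.48,0,0]],[[0,5,0],[0.525,0,0]],[[0,6,0],[0.525,0,0]],[[0,6,0],[0.525,0,0]]]' 0.35 40
python3 - <<'E'
from h import *
from plant import bot,capture
s=bot.observe();print(s["qpos"].round(2),rot(s["ee_rot"]).round(3),s["ee_pos"])
c=capture("side");cv2.imwrite("pics/s2.png",c["image"][:,:,::-1])
E
```

```text
clock: 16.32
ee_pos: [0.5754, 0.0419, 0.4125]
ee_rot: [-0.0, 0.766, 0.642, -0.002]
contact_force: [0.6, 0.8, -1.2]
finger_gap: 0.0854
grasp_force: 0.0
clock: 16.9
ee_pos: [0.6363, 0.0306, 0.4118]
ee_rot: [-0.2, 0.738, 0.622, -0.168]
contact_force: [-0.5, -0.5, 0.6]
finger_gap: 0.0554
grasp_force: 0.0
[-0.56  0.69  0.92  1.25 -0.46  1.97  0.15] [[ 0.17   0.851 -0.497]
 [ 0.985 -0.147  0.085]
 [-0.001 -0.504 -0.864]] [0.63632072 0.03058378 0.41178673]
```

View pics/s2.png

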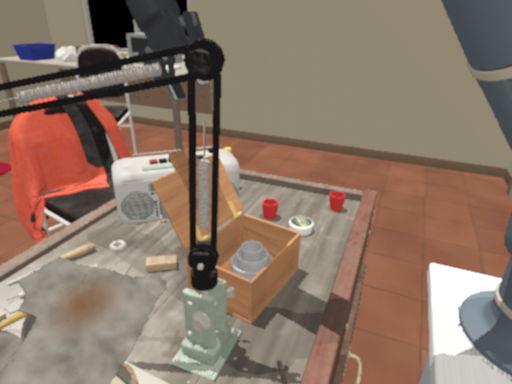

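```bash
python3 -m handwheel '[[[0,2,0.3],[0,0,0]],[[0,4,0.6],[0,0,0]],[[0,6,0.9],[0,0,0]],[[0,8,1.2],[0,0,0]],[[0,9.1,1.3],[0,0,0]],[[0,9.1,1.3],[0,0,0]],[[0,9.1,1.3],[0,0,0]]]'
cat > uv.py <<'E'
from h import *
from plant import bot
def uv(tries=1):
    s=bot.observe();p=s["ee_pos"];M=rot(s["ee_rot"]);z=M[:,2]
    cx=np.array([.984,-.1766,0]);cy=np.array([.1766,.984,0])
    print("u,v,z",(p@cx).round(4),(p@cy).round(4),p[2].round(4),"tilt",np.arctan2(-z@cx,-z[2]).round(3),"rv",np.arctan2(z@cy,1).round(3),"xt.cy",(M[:,0]@cy).round(3),"q",s["qpos"].round(2))
    h=np.array([.541,.095]);d=np.array([p@cx,p[2]])-h
    print("r",np.hypot(*d).round(4),"lid-ang of tcp",(np.arctan2(d[1],-d[0])).round(3),"F",s["contact_force"].round(1),"gap",s["finger_gap"].round(4),"grip",s["grasp_force"].round(1),"t",s["clock"])
    return s
E
python3 -c "from uv import *;uv()"
```

```text
clock: 17.53
ee_pos: [0.7058, 0.0193, 0.3578]
ee_rot: [-0.199, 0.739, 0.622, -0.167]
contact_force: [0.4, -0.1, 0.4]
finger_gap: 0.0555
grasp_force: 0.0
u,v,z 0.6911 0.1436 0.3578 tilt 0.526 rv -0.003 xt.cy 1.0 q [-0.44  0.84  0.86  1.1  -0.53  1.97  0.15]Traceback (most recent call last):
  File "<string>", line 1, in <module>
    from uv import *;uv()
                     ~~^^
  File "uv.py", line 8, in uv
    print("r",np.hypot(*d).round(4),"lid-ang of tcp",(np.arctan2(d[1],-d[0])).round(3),"F",s["contact_force"].round(1),"gap",s["finger_gap"].round(4),"grip",s["grasp_force"].round(1),"t",s["clock"])
                                                                                                                             ^^^^^^^^^^^^^^^^^^^^^
AttributeError: 'float' object has no attribute 'round'
```

```bash
sed -i 's/s\["finger_gap"\].round(4)/round(s["finger_gap"],4)/; s/s\["grasp_force"\].round(1)/round(s["grasp_force"],1)/' uv.py
python3 - <<'E'
from uv import *
from plant import capture
s=uv();c=capture("wrist");cv2.imwrite("pics/w5.png",c["image"][:,:,::-1])
W=cloud(c,wristT(s,c));P=W.reshape(-1,3);k=(P[:,2]>.215)&(P[:,2]<.26)&(P[:,0]>.6)&(P[:,0]<.67)&(P[:,1]>-.05)&(P[:,1]<.12)
M=rot(s["ee_rot"]);t=(P[k]-s["ee_pos"])@M
t=t[(abs(t[:,1])<.03)];print(len(t),t.min(0).round(4),t.max(0).round(4),np.median(t,0).round(4))
E
```

```text
u,v,z 0.6911 0.1436 0.3578 tilt 0.526 rv -0.003 xt.cy 1.0 q [-0.44  0.84  0.86  1.1  -0.53  1.97  0.15]
r 0.3026 lid-ang of tcp 2.09 F [ 0.4 -0.1  0.4] gap 0.0555 grip 0.0 t 17.5333
1365 [-0.0283 -0.0037  0.1329] [0.0304 0.0082 0.1664] [0.0053 0.0023 0.136 ]
```

View pics/w5.png

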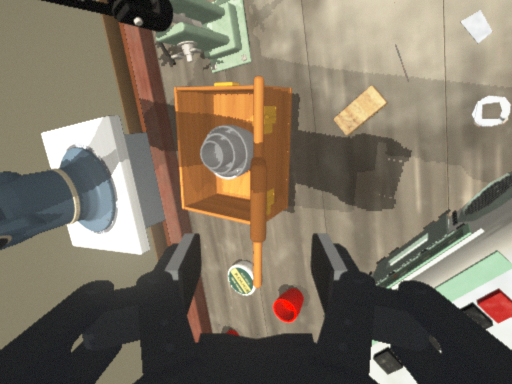

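```bash
python3 -m handwheel '[[[0,0.1,2],[0,0,0]],[[0,0.2,4],[0,0,0]],[[0,0.2,6],[0,0,0]],[[0,0.2,7.5],[0,0,0]],[[0,0.2,8.5],[0,0,0]],[[0,0.2,8.8],[0,0,0]],[[0,0.2,8.8],[0,0,0]],[[0,0.2,8.8],[0,0,0]]]'
python3 -c "from uv import *;uv()"
```

```text
clock: 18.25
ee_pos: [0.6649, 0.0265, 0.2818]
ee_rot: [-0.198, 0.739, 0.622, -0.166]
contact_force: [-0.0, 0.5, -0.5]
finger_gap: 0.0557
grasp_force: 0.0
u,v,z 0.6496 0.1435 0.2818 tilt 0.523 rv -0.003 xt.cy 1.0 q [-0.52  0.82  0.86  1.33 -0.52  1.78  0.19]
r 0.2161 lid-ang of tcp 2.097 F [-0.   0.5 -0.5] gap 0.0557 grip 0.0 t 18.25
```

Tab between the fingers; close gently.

```bash
python3 -m handwheel '[[[0,0,0],[0,0,0]],[[0,0,0],[0,0,0]],[[0,0,0],[0,0,0]],[[0,0,0],[0,0,0]],[[0,0,0],[0,0,0]],[[0,0,0],[0,0,0]],[[0,0,0],[0,0,0]],[[0,0,0],[0,0,0]],[[0,0,0],[0,0,0]],[[0,0,0],[0,0,0]]]' 1 30
python3 -c "from uv import *;uv()"
```

```text
clock: 19.08
ee_pos: [0.6641, 0.0263, 0.2816]
ee_rot: [-0.199, 0.739, 0.621, -0.167]
contact_force: [-3.3, -0.3, 5.6]
finger_gap: 0.0115
grasp_force: 32.7
u,v,z 0.6488 0.1432 0.2816 tilt 0.527 rv -0.002 xt.cy 1.0 q [-0.52  0.82  0.86  1.33 -0.52  1.78  0.19]
r 0.2155 lid-ang of tcp 2.095 F [-3.3 -0.3  5.6] gap 0.0115 grip 32.7 t 19.0833
```

```bash
python3 -m handwheel '[[[0,-0.56,0.01],[-0.026,0,0]],[[0,-1.12,0.03],[-0.052,0,0]],[[0,-1.68,0.07],[-0.078,0,0]],[[0,-2.24,0.12],[-0.104,0,0]],[[0,-2.79,0.18],[-0.13,0,0]],[[0,-3.35,0.26],[-0.156,0,0]],[[0,-3.9,0.36],[-0.182,0,0]],[[0,-4.45,0.46],[-0.208,0,0]],[[0,-5,0.59],[-0.234,0,0]],[[0,-5.54,0.72],[-0.26,0,0]]]'
python3 -c "from uv import *;uv()"
```

```text
clock: 19.92
ee_pos: [0.6137, 0.0353, 0.3031]
ee_rot: [-0.101, 0.759, 0.638, -0.084]
contact_force: [-0.6, 1.0, 5.6]
finger_gap: 0.0115
grasp_force: 33.4
u,v,z 0.5976 0.1431 0.3031 tilt 0.263 rv -0.001 xt.cy 1.0 q [-0.7   0.63  0.95  1.59 -0.49  1.47  0.17]
r 0.2157 lid-ang of tcp 1.836 F [-0.6  1.   5.6] gap 0.0115 grip 33.4 t 19.9167
```

Following the arc nicely; now the second half to straight up.

```bash
python3 -m handwheel '[[[0,-0.56,0.01],[-0.026,0,0]],[[0,-1.12,0.03],[-0.052,0,0]],[[0,-1.68,0.07],[-0.078,0,0]],[[0,-2.24,0.12],[-0.104,0,0]],[[0,-2.79,0.18],[-0.13,0,0]],[[0,-3.35,0.26],[-0.156,0,0]],[[0,-3.9,0.36],[-0.182,0,0]],[[0,-4.45,0.46],[-0.208,0,0]],[[0,-5,0.59],[-0.234,0,0]],[[0,-5.54,0.72],[-0.26,0,0]]]'
python3 -m handwheel '[[[0,0,0],[0,0,0]],[[0,0,0],[0,0,0]],[[0,0,0],[0,0,0]],[[0,0,0],[0,0,0]],[[0,0,0],[0,0,0]],[[0,0,0],[0,0,0]]]'
python3 - <<'E'
from uv import *
from plant import capture
s=uv();c=capture("side");W=cloud(c);cv2.imwrite("pics/s3.png",c["image"][:,:,::-1])
u=W@np.array([.984,-.1766,0]);v=W@np.array([.1766,.984,0]);k=(abs(u-.541)<.05)&(W[...,2]>.115)&(W[...,2]<.22)&(v>.06)&(v<.23)
A=np.c_[W[k][:,2],np.ones(k.sum())];f=np.polyfit(W[k][:,2],u[k],1);print(k.sum(),"lid angle",np.pi/2+np.arctan(f[0]))
c=capture("top");W=cloud(c)
for r0,z0,z1 in((.03,.078,.095),(.036,.062,.076),(.05,.047,.058)):
    d=np.hypot(W[...,0]-.4775,W[...,1]-.0575);k=(d<r0)&(W[...,2]>z0)&(W[...,2]<z1);print(k.sum(),circ(W[k]).round(4) if k.sum()>9 else "")
uv()
E
```

```text
clock: 20.75
ee_pos: [0.5593, 0.0449, 0.311]
ee_rot: [-0.002, 0.765, 0.644, -0.0]
contact_force: [-3.6, 2.9, 9.2]
finger_gap: 0.0113
grasp_force: 34.1
clock: 21.25
ee_pos: [0.5595, 0.0449, 0.311]
ee_rot: [-0.002, 0.765, 0.644, -0.001]
contact_force: [-2.4, 1.1, 8.4]
finger_gap: 0.0119
grasp_force: 34.0
u,v,z 0.5426 0.143 0.311 tilt 0.005 rv 0.002 xt.cy 1.0 q [-0.95  0.43  1.07  1.84 -0.42  1.13  0.1 ]
r 0.216 lid-ang of tcp 1.578 F [-2.4  1.1  8.4] gap 0.0119 grip 34.0 t 21.25
1627 lid angle 1.5881172412801916
71 [0.4782 0.0589 0.0187]
146 [0.4771 0.0576 0.0276]
208 [0.4775 0.0565 0.0369]
u,v,z 0.5427 0.143 0.311 tilt 0.005 rv 0.002 xt.cy 1.0 q [-0.95  0.43  1.07  1.84 -0.42  1.13  0.1 ]
r 0.216 lid-ang of tcp 1.578 F [-3.2  1.8  9.6] gap 0.0111 grip 34.0 t 21.35
```

View pics/s3.png

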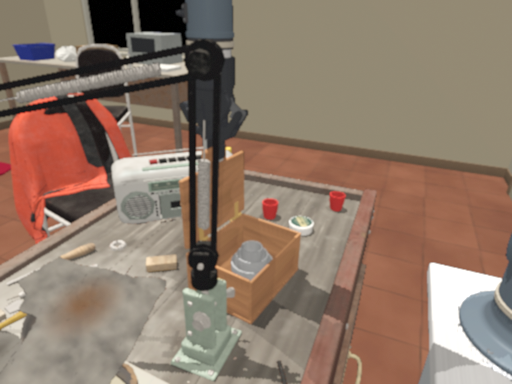

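The picture shows the lid upright at (220,185) with its tab between the fingers and the nested cups in the case at (252,257). The lid measures about 1.58 rad and is at rest, so I'm handing in.

```bash
python3 -c "
from plant import ticket
print(ticket.finish_job())"
```

```text
the job is handed in; nothing more can be done
None
```

The three cups are nested in the case and the lid is held still at about 1.58 rad with its tab gripped at about 34 N; the job was handed in at about 21 s, with no verdict shown.

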